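# Open the latched control enclosure

## Task

Lift the steel paddle handle on the door of the small cream enclosure and feel for the height at which the hidden pawl slips out through its keeper, a little short of where the lift stops, then draw the door off and swing it wide open, about square to the enclosure or further. Handle the latch gently: neither wrench the door while the pawl still holds nor strain the paddle up against its stop. Leave the door standing open with the handle let go, and leave the other things on the bench and on the enclosure where they are.

Things in the scene. Friction and masses are not known exactly. Their poses are not given: they have to be found in the camera images.
- enclosure: Cream sheet-metal enclosure fixed to the bench, 130 mm deep (x) x 220 mm wide (y) x 220 mm high. Origin: centre of its underside, on the bench. Its own -x is the front, closed by the door; own z is up. Apart from the door and paddle nothing stands in front of it.
- door (a joint): Opening angle of the door, rad: 0 shut, grows as its free edge swings out towards the front (own -x of the enclosure), clockwise seen from above; stop at 2.0. Hinge friction (0.1 N m) lets it stay where it is left. While latched it rattles by less than 0.02. The pawl is clear of the keeper once the door is 0.15 open; until then the paddle must be kept up.
- door_hinge (a point): Point on the door's upright hinge axis, 185 mm above the bench, at own x -68, y +106 mm of the enclosure. It turns with the door: own -y runs along the door to its free edge, own -x points out of its outer face. The door is 212 mm wide and 6 mm thick, its middle plane holds the axis; it spans 12 to 216 mm above the bench.
- door_edge (a point): The door's free edge, 212 mm from the hinge axis, 185 mm above the bench. Same axes as door_hinge. Small lamps stand out at most 11 mm from the door's lower half.
- paddle_pivot (a point): Middle of the paddle's level pivot (along own y): 165 mm from the door's hinge axis, 11 mm in front of the door's middle plane, 185 mm above the bench, near the door's top free corner. Axes turn with the paddle; at rest they are those of the door.
- paddle_grip (a point): Middle of the blade, 55 mm from the pivot; at rest 64 mm in front of the door's middle plane, 169 mm above the bench. The paddle is a steel blade 28 mm wide (own y), 6 mm thick, 80 mm long, with a 12 mm round bead across its outer end, drooping 0.3 rad at rest. Grip it from above across its 28 mm width, free on both sides; it turns between the pads as it is lifted.
- paddle (a joint): Lift angle, rad: 0 at rest, grows as the blade's outer end rises; limit 0.7. A spring pulls it back (2.2 N at paddle_grip at rest, 3.8 N at 0.6). The pawl comes free somewhere between 0.12 and 0.43, different each time and not to be seen; it can pass out over the next 0.10 (5.5 mm at paddle_grip) of lift only. 0.05 beyond that it lands on a rubber sill, felt as a sudden stop.
- pawl (a joint): Downward travel (m) of the hidden steel pawl behind the door, driven by the paddle: 0.04 per rad. It hooks behind a fixed lip. For 4 mm of travel after dropping below the lip it passes out freely as the door is drawn; lower, a 2 mm bead along the front of the sprung rubber sill (4 N per mm) holds it, so ease back up from the sill. Over 20 N on the pawl, against lip or sill, is rough.
- spare_contactor: Bystander, to be left alone: spare contactor (motor switch), white base, black top, 70 x 46 x 66 mm, standing on the bench. Origin: centre of its underside.
- screwdriver: Bystander, to be left alone: screwdriver with black handle lying on the bench. Origin: centre of its underside.
- terminal_strip: Bystander, to be left alone: black strip of six screw terminals, 100 x 22 x 22 mm, lying on the bench. Origin: centre of its underside.
- button_box: Bystander, to be left alone: grey box with two push buttons, 110 x 70 x 62 mm, standing on the bench. Origin: centre of its underside.
- blue_bin: Bystander, to be left alone: open blue parts bin, 150 x 100 x 70 mm. Origin: centre of its underside.
- meter: Bystander, to be left alone: grey hand-held meter, 150 x 75 x 40 mm, lying flat. Origin: centre of its underside.
- tape: Bystander, to be left alone: black roll of tape, 70 mm across, 18 mm high, lying on the enclosure's roof towards its back. Origin: centre of its underside.

How it is judged:
By the outcome, as a careful person would: the job done as asked, in the order asked, and still so for the second after the job is handed in, with the robot touching nothing.
It also fails if it takes over 72 s, if anything falls off the work surface, if the arm or the gripper's body presses on something with over 40 N, if the wrist force passes 120 N, or if a joint passes its speed limit or range.

## Robot

A 7-joint arm with a two-finger parallel gripper is mounted at the origin on the work surface. World frame = base frame: x ahead of the robot, y to its left, z up, the work surface at z = 0. Lengths are in mm, angles in rad, forces in N, time in s.
With the tool pointing down it reaches from about 425 to 875 mm from the base axis. Payload 8.4 kg.
Tool frame: the origin (TCP) lies midway between the tips of the shut fingers; the grasp point (between the pads) lies 19 mm behind it (env.grip_depth is the z of the grasp point in the tool frame, in mm); z points along the fingers, x is the direction in which the jaws open and shut, and the axes are right-handed (so a half turn about z gives the same grasp; the last joint's range is limited). The gripper opens to 87 mm and grips with 3 to 60 N. Pads are 19 mm wide; open, the fingers measure 117 mm over their backs; the gripper's body (75 mm by 190 mm) begins 51 mm behind the grasp point.
Start: joints at [1.011, 0.333, 0.04, 1.465, -0.013, 1.343, -0.059], TCP at [289.006, -582.185, 222.546] pointing down, gripper open.
Joint ranges: [-2.58, 2.58], [-0.38, 2.09], [-1.3, 1.39], [0.25, 2.4], [-1.5, 4.64], [0.08, 2.09], [-2.65, 2.65]. Speed limits (rad/s): [2.22, 2.22, 2.79, 2.79, 3.14, 3.14, 3.14].

## Interface

Orientations are given as a unit quaternion [w, x, y, z].
In Python, from cell import readout, vision, env gives the robot as it stands.
- The arm moves only by the tool drive_tool, never from a script. Its argument "steps" is a list of rows, each an object of numbers: "dx", "dy", "dz": the shift along the tool's x, y, z in mm; "wx", "wy", "wz": the turn, a rotation vector about the tool's x, y, z in degrees; "fingers": the gripper's target within -1 to 1 (fully open at 1, half-way at 0, shut at -1). A call has 1 to 8 rows; each row is the pose to reach, as a shift and turn from the pose commanded when the call began, along the tool's axes at that moment; what a row does not reach only later rows make up. A row lasts 1/8 s, in which the tool goes at most 62.5 mm and 10.7 degrees, less where a joint would pass 70% of its speed; a pose out of reach is approached as far as the arm can. A call with a gripper value outside its range is refused whole. The fingers move at their own pace and stop on an object; "grip_force" is the grip in N (left out, the last holds). Time passes only in rows, so rows that repeat a pose let the fingers close. It gives the time, the measured TCP pose, the force and the opening at its end, in the units of the state.
- readout.get_obs(): the state, without advancing time (a new reading comes with each control period).
- vision.capture(name): name is "scene" or "top" or "wrist"; returns (picture, depth): 480x640x3 uint8, blue, green, red; 480x640 float32, mm along the optical axis (not along the pixel's ray), 0 where there is no reading.
- vision.camera_info(name): a dict with "intrinsics" (3x3 intrinsics, pixels), "world_from_camera" (4x4, takes a point from camera to world coordinates); the wrist camera has in their place "tool_from_camera" (4x4, takes a point from camera to tool coordinates, whose origin is the TCP and whose axes are the tool frame's). Camera axes: x right, y up, looking along -z (the intrinsics and any distortion apply to the point x, -y, -z); pixel columns grow to the right and rows downward; lengths in mm; the calibration is good to about 2 mm. A picture is of the moment at which its call begins: read the wrist's pose just before it. camera_info takes no time and is no camera call.
- env.job_done(): hands the job in, once; it reports no verdict.
The state is a dict: "time": time; "qpos": joint angles; "dq": joint speeds; "tau": joint torques, N m; "tcp_pos": TCP position; "orientation": TCP orientation; "ft_force": force on the tool from outside, world axes, zero at the start; "torque": the same for the moment, N m; "finger_gap": finger opening in mm.
Only numpy, scipy, OpenCV 4.12 (cv2) and the standard library are available. Lean on these libraries where they do the work, as an engineer would, in place of code of your own. Each camera call takes 0.05 s, during which the arm holds its last target.

## Working session

There is one attempt and no reset: what is moved stays moved. The work goes in short steps, Python scripts to look and compute and a tool call to move; the robot and the scene stay as the last step left them, time stands still between calls to the robot, and variables do not carry over. Pictures are saved under pics/ and viewed, and the job is handed in when it is done.

Besides the shell and the picture viewer there is one more tool, called by a JSON object that holds its "name" and its "arguments", one argument or row to a line. drive_tool: Moves the arm, as the interface text tells. Its arguments: {"type":"object","properties":{"steps":{"type":"array","items":{"type":"object","properties":{"dx":{"type":"number"},"dy":{"type":"number"},"dz":{"type":"number"},"wx":{"type":"number"},"wy":{"type":"number"},"wz":{"type":"number"},"fingers":{"type":"number"}}}},"grip_force":{"type":"number"}},"required":["steps"]}

```bash
ls; mkdir -p pics
python3 - <<'E'
from cell import readout, vision, env
import cv2,numpy as np
o=readout.get_obs(); print(o); print(env.grip_depth)
for n in("scene","top","wrist"):
    p,d=vision.capture(n); cv2.imwrite(f"pics/{n}0.png",p); np.save(f"{n}0.npy",d); i=vision.camera_info(n); print(n,i)
E
```

```text
pics
{'time': 0.0, 'qpos': array([ 1.01081813,  0.33389108,  0.03986527,  1.4662676 , -0.0134056 ,
        1.34329857, -0.05852061]), 'dq': array([-0.00031531,  0.00107001,  0.00063646, -0.00076434,  0.00121177,
        0.00246365,  0.00056501]), 'tau': array([ 2.21167375e-04, -6.56371093e+01,  1.33493666e+00, -4.03805816e+01,
       -5.99834626e-02,  4.50653303e-02,  1.71476891e-04]), 'tcp_pos': array([ 288.79143677, -581.79999198,  221.67376408]), 'orientation': array([-3.77996833e-04,  8.49887225e-01, -5.26964008e-01, -7.04326996e-04]), 'ft_force': array([ 0.03100011, -0.54868606, -0.53387105]), 'torque': array([ 0.00393249,  0.04028282, -0.00804008]), 'finger_gap': 87.06303649400996}
-18.700000000000003
scene {'intrinsics': array([[501.96801046,   0.        , 312.30483806],
       [  0.        , 501.96801046, 246.66310123],
       [  0.        ,   0.        ,   1.        ]]), 'world_from_camera': array([[-4.17771293e-01, -5.83634703e-01,  6.96302865e-01,
         1.28960292e+03],
       [ 9.08475541e-01, -2.78301862e-01,  3.11801642e-01,
         3.52792681e+02],
       [ 1.18041
[... 530 characters left out ...]
1.45590816e-02,  6.44800269e-02,  9.97812788e-01,
         1.16112206e+03],
       [ 0.00000000e+00,  0.00000000e+00,  0.00000000e+00,
         1.00000000e+00]])}
wrist {'intrinsics': array([[374.44267245,   0.        , 317.76467319],
       [  0.        , 374.44267245, 243.38510977],
       [  0.        ,   0.        ,   1.        ]]), 'tool_from_camera': array([[ 9.99999636e-01, -7.83617890e-04,  3.37173717e-04,
         1.45152331e+00],
       [-6.43101277e-04, -9.52166258e-01, -3.05579782e-01,
        -8.63780800e+01],
       [ 5.60503221e-04,  3.05579454e-01, -9.52166416e-01,
        -1.63109287e+02],
       [ 0.00000000e+00,  0.00000000e+00,  0.00000000e+00,
         1.00000000e+00]])}
```

View pics/scene0.png

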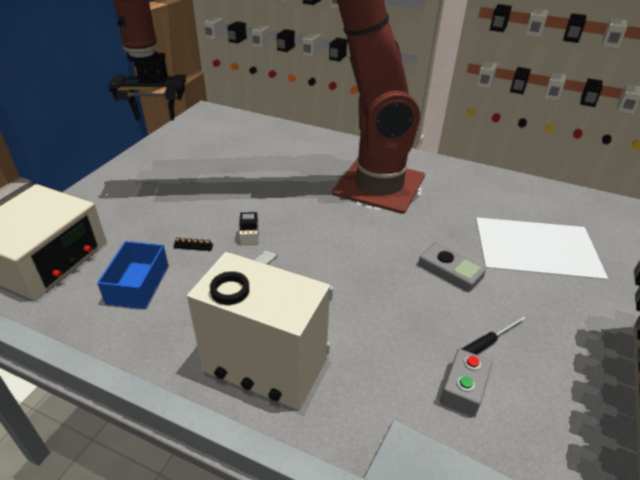

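View pics/top0.png

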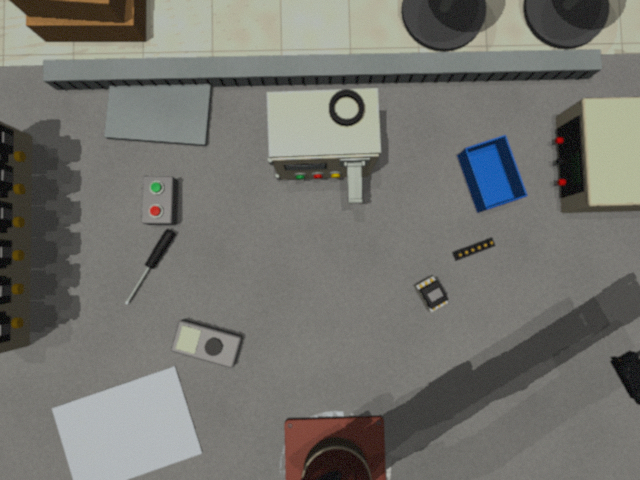

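```bash
cat > h.py <<'E'
import numpy as np,cv2
from cell import readout, vision, env
def ray(n,u,v):
    i=vision.camera_info(n);K=i["intrinsics"];T=i["world_from_camera"]
    d=np.array([(u-K[0,2])/K[0,0],-(v-K[1,2])/K[1,1],-1]);return T[:3,3],T[:3,:3]@d
def onz(n,u,v,z):
    c,d=ray(n,u,v);return c+d*(z-c[2])/d[2]
def cloud(n,D):
    i=vision.camera_info(n);K=i["intrinsics"];T=i["world_from_camera"]
    v,u=np.mgrid[:480,:640];p=np.stack([(u-K[0,2])/K[0,0]*D,-(v-K[1,2])/K[1,1]*D,-D],-1)
    return p@T[:3,:3].T+T[:3,3]
E
python3 - <<'E'
from h import *
p=cv2.imread("pics/top0.png");D=np.load("top0.npy");C=cloud("top",D)
cv2.imwrite("pics/topcrop.png",cv2.resize(p[75:225,250:400],None,fx=4,fy=4,interpolation=cv2.INTER_CUBIC))
m=((C[...,2]>212)&(C[...,2]<230)&(D>0)).astype(np.uint8);m[:,:240]=0;m[:,420:]=0;m[200:]=0
n,l,s,_=cv2.connectedComponentsWithStats(m);k=1+np.argmax(s[1:,4]);mm=(l==k)
print(s[k]);P=C[mm];print(np.median(P[:,2]),P.min(0),P.max(0));
r=cv2.minAreaRect(P[:,:2].astype(np.float32));print(r)
# colour mask roof corners
hsv=p.astype(int); cm=((p.min(2)>185)&(mm)).astype(np.uint8)
mc,_=cv2.findContours(mm.astype(np.uint8),0,2);print([onz("top",u,v,220).round(1)[:2] for u,v in cv2.boxPoints(cv2.minAreaRect(max(mc,key=len)))])
print(cv2.boxPoints(cv2.minAreaRect(max(mc,key=len))))
# paddle
m2=((C[...,2]>120)&(C[...,2]<212)&(D>0));m2[:,:330]=0;m2[:,400:]=0;m2[:155]=0;m2[215:]=0
print(m2.sum());Q=C[m2]
for vv in range(156,210,3):
    u=np.where(m2[vv])[0]
    if len(u):print(vv,u.min(),u.max(),C[vv,u.min()].round(),C[vv,u.max()].round(),C[vv,(u.min()+u.max())//2].round())
E
```

```text
[ 267   88  114   73 6553]
218.92262615995423 [ 674.71703237 -102.83286142  212.00447342] [814.76520729 118.4290374  229.86891986]
((745.0713500976562, 7.5541534423828125), (137.94168090820312, 220.3831024169922), 0.7759969234466553)
[array([810.8, 118.6]), array([ 814.2, -102.5]), array([ 676. , -102.7]), array([673.2, 116.3])]
[[266.53424  91.42466]
 [378.23285  87.28767]
 [380.78082 156.08218]
 [269.0822  160.21918]]
957
156 331 378 [680.  -5. 212.] [678. -98. 211.] [678. -50. 216.]
159 330 377 [677.  -3. 203.] [ 684. -103.  158.] [674. -49. 208.]
162 330 375 [677.  -4. 173.] [679. -99. 154.] [673. -48. 187.]
165 330 373 [677.  -4. 146.] [678. -97. 129.] [667. -46. 187.]
168 348 361 [662. -40. 181.] [661. -66. 185.] [662. -52. 182.]
171 348 361 [655. -40. 183.] [655. -66. 183.] [655. -52. 185.]
174 348 361 [650. -40. 181.] [649. -66. 181.] [649. -52. 181.]
177 348 361 [644. -39. 180.] [643. -66. 180.] [644. -52. 175.]
180 348 361 [638. -39. 181.] [638. -66. 176.] [637. -51. 180.]
183 348 361 [632. -39. 176.] [631. -66. 177.] [632. -52. 175.]
186 348 361 [627. -39. 173.] [626. -66. 171.] [626. -52. 171.]
189 348 361 [621. -39. 170.] [620. -66. 172.] [620. -52. 170.]
192 348 361 [616. -39. 164.] [613. -65. 174.] [615. -52. 168.]
195 349 361 [608. -41. 170.] [608. -66. 170.] [608. -53. 169.]
198 349 361 [603. -41. 165.] [602. -66. 164.] [602. -53. 169.]
201 349 361 [596. -41. 167.] [595. -65. 169.] [596. -53. 166.]
```

View pics/topcrop.png

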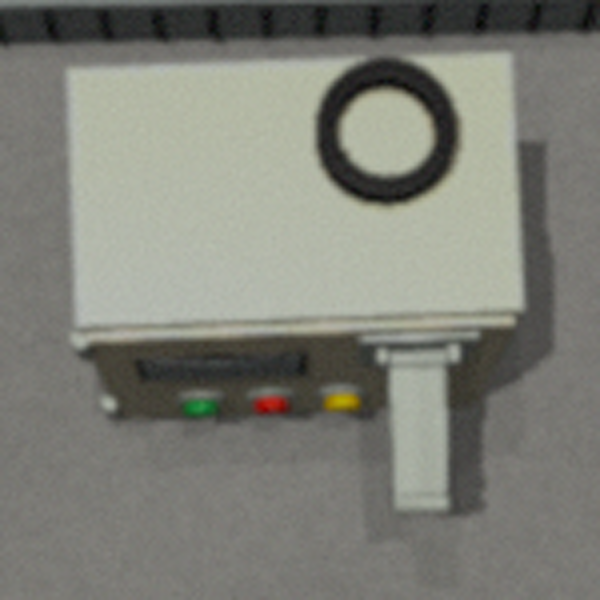

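```bash
cat >> h.py <<'E'
from scipy.spatial.transform import Rotation as R
def rel(target,yawx):
    "target TCP world, tool x heading deg, tool z down -> tool-frame shift & rotvec deg from measured pose"
    o=readout.get_obs();q=o["orientation"];r=R.from_quat([q[1],q[2],q[3],q[0]])
    a=np.radians(yawx);x=np.array([np.cos(a),np.sin(a),0]);z=np.array([0,0,-1.]);T=R.from_matrix(np.stack([x,np.cross(z,x),z],1))
    return r.inv().apply(np.array(target)-o["tcp_pos"]).round(1),(r.inv()*T).as_rotvec(degrees=True).round(2)
def st():
    o=readout.get_obs();print(round(o["time"],2),o["tcp_pos"].round(1),o["ft_force"].round(2),o["torque"].round(3),round(o["finger_gap"],1),o["qpos"].round(2))
E
python3 -c "
from h import *
print(rel([450,-320,290],0));print(rel([616,-53,270],90.8))"
```

```text
(array([-163. , -260.8,  -67.9]), array([-3.00e-02,  6.00e-02, -6.36e+01]))
(array([-328.3, -528.2,  -47.8]), array([-9.000e-02,  3.000e-02, -1.544e+02]))
```

{"name": "drive_tool", "arguments": {
  "steps": [
    {"dx": -20, "dy": -30, "dz": -45, "wz": -10},
    {"dx": -41, "dy": -66, "dz": -68, "wz": -20},
    {"dx": -62, "dy": -99, "dz": -68, "wz": -30},
    {"dx": -82, "dy": -132, "dz": -68, "wz": -40},
    {"dx": -103, "dy": -165, "dz": -68, "wz": -50},
    {"dx": -123, "dy": -198, "dz": -68, "wz": -60},
    {"dx": -144, "dy": -231, "dz": -68, "wz": -70},
    {"dx": -164, "dy": -264, "dz": -68, "wz": -77}
  ]
}}

```text
invalid input
```

```bash
python3 -c "
from h import *
st();print(rel([616,-53,270],90.8))"
```

```text
0.15 [ 288.9 -581.9  221.9] [ 0.23 -0.04 -0.25] [ 0.052  0.043 -0.001] 87.1 [ 1.01  0.33  0.04  1.47 -0.01  1.34 -0.06]
(array([-328.3, -528.2,  -47.8]), array([-9.000e-02,  3.000e-02, -1.544e+02]))
```

{"name": "drive_tool", "arguments": {
  "steps": [
    {"dx": -20, "dy": -30, "dz": -45, "wx": 0, "wy": 0, "wz": -10, "fingers": 1},
    {"dx": -41, "dy": -66, "dz": -68, "wx": 0, "wy": 0, "wz": -20, "fingers": 1},
    {"dx": -62, "dy": -99, "dz": -68, "wx": 0, "wy": 0, "wz": -30, "fingers": 1},
    {"dx": -82, "dy": -132, "dz": -68, "wx": 0, "wy": 0, "wz": -40, "fingers": 1},
    {"dx": -103, "dy": -165, "dz": -68, "wx": 0, "wy": 0, "wz": -50, "fingers": 1},
    {"dx": -123, "dy": -198, "dz": -68, "wx": 0, "wy": 0, "wz": -60, "fingers": 1},
    {"dx": -144, "dy": -231, "dz": -68, "wx": 0, "wy": 0, "wz": -70, "fingers": 1},
    {"dx": -164, "dy": -264, "dz": -68, "wx": 0, "wy": 0, "wz": -77, "fingers": 1}
  ]
}}

```text
time: 1.15
tcp_pos: [453.0, -316.7, 290.4]
orientation: [-0.0, 0.993, 0.119, -0.0]
ft_force: [0.2, -1.0, -0.4]
finger_gap: 87.0
```

```bash
python3 -c "
from h import *
st();print(rel([616,-53,270],90.8))"
```

```text
1.15 [ 453.  -316.7  290.4] [ 0.2  -0.99 -0.42] [-0.011 -0.104  0.016] 87.0 [ 0.79  0.12 -0.28  1.59  0.03  1.44  0.74]
(array([ 220.8, -217.7,   20.4]), array([-2.000e-02,  0.000e+00, -7.713e+01]))
```

{"name": "drive_tool", "arguments": {
  "steps": [
    {"dx": 28, "dy": -27, "dz": 3, "wx": 0, "wy": 0, "wz": -10, "fingers": 1},
    {"dx": 56, "dy": -55, "dz": 6, "wx": 0, "wy": 0, "wz": -20, "fingers": 1},
    {"dx": 84, "dy": -82, "dz": 9, "wx": 0, "wy": 0, "wz": -30, "fingers": 1},
    {"dx": 112, "dy": -110, "dz": 12, "wx": 0, "wy": 0, "wz": -40, "fingers": 1},
    {"dx": 140, "dy": -137, "dz": 15, "wx": 0, "wy": 0, "wz": -50, "fingers": 1},
    {"dx": 168, "dy": -165, "dz": 18, "wx": 0, "wy": 0, "wz": -60, "fingers": 1},
    {"dx": 196, "dy": -192, "dz": 20, "wx": 0, "wy": 0, "wz": -70, "fingers": 1},
    {"dx": 221, "dy": -218, "dz": 20, "wx": 0, "wy": 0, "wz": -77.1, "fingers": 1}
  ]
}}

```text
time: 2.15
tcp_pos: [617.4, -53.5, 270.1]
orientation: [-0.0, 0.702, 0.712, -0.0]
ft_force: [0.3, 0.3, -0.8]
finger_gap: 87.1
```

{"name": "drive_tool", "arguments": {
  "steps": [
    {"dx": 0, "dy": 0, "dz": 0, "wx": 0, "wy": 0, "wz": 0, "fingers": 1},
    {"dx": 0, "dy": 0, "dz": 0, "wx": 0, "wy": 0, "wz": 0, "fingers": 0.2},
    {"dx": 0, "dy": 0, "dz": 0, "wx": 0, "wy": 0, "wz": 0, "fingers": 0.2}
  ]
}}

```text
time: 2.52
tcp_pos: [616.6, -56.1, 270.5]
orientation: [0.0, 0.705, 0.709, -0.0]
ft_force: [0.3, 0.6, 0.3]
finger_gap: 74.4
```

```bash
python3 -c "
from h import *
st();print(rel([616,-53,150],90.8))
p,d=vision.capture('wrist');cv2.imwrite('pics/w1.png',p);np.save('w1.npy',d);print(readout.get_obs()['orientation'])"
```

```text
2.52 [616.6 -56.1 270.5] [0.29 0.6  0.32] [ 0.064 -0.158  0.047] 74.4 [ 0.48  0.31 -0.59  1.45  0.17  1.44  1.47]
(array([  3.2,  -0.6, 120.5]), array([-0.02,  0.04, -0.45]))
[ 1.89919433e-04  7.04879902e-01  7.09326610e-01 -2.18067728e-04]
```

View pics/w1.png

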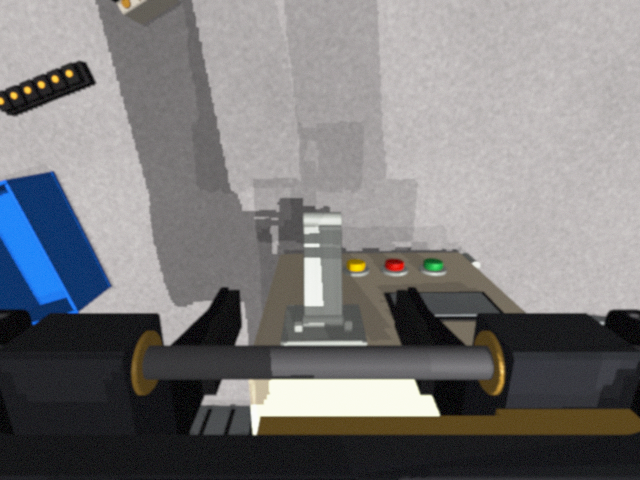

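Run:
```python
from h import *
D=np.load('w1.npy');o=readout.get_obs();q=o["orientation"];r=R.from_quat([q[1],q[2],q[3],q[0]])
i=vision.camera_info("wrist");K=i["intrinsics"];T=i["tool_from_camera"]
v,u=np.mgrid[:480,:640];p=np.stack([(u-K[0,2])/K[0,0]*D,-(v-K[1,2])/K[1,1]*D,-D],-1)
t=p@T[:3,:3].T+T[:3,3];W=r.apply(t.reshape(-1,3)).reshape(t.shape)+o["tcp_pos"]
m=(W[...,2]>140)&(W[...,2]<200)&(D>0);m[:,:290]=0;m[:,360:]=0
for vv in range(205,345,8):
    c=np.where(m[vv])[0]
    if len(c):
        print(vv,c.min(),c.max(),W[vv,c.min()].round(1),W[vv,c.max()].round(1),np.median(W[vv,c],0).round(1))
```

```text
213 303 340 [597.3 -67.3 164.9] [596.8 -40.2 166.2] [597.  -53.7 165.9]
221 303 341 [602.5 -67.2 168.3] [602.1 -39.5 169. ] [602.  -53.4 169.8]
229 303 340 [608.3 -67.2 168.9] [608.1 -40.1 169.2] [608.2 -53.7 169.1]
237 303 340 [614.  -67.2 170.6] [613.6 -40.1 171.3] [613.7 -53.6 171.1]
245 303 340 [619.8 -67.2 171.7] [619.4 -40.  172.3] [619.4 -53.6 172.5]
253 304 341 [625.6 -66.4 173.1] [625.1 -39.2 173.9] [625.  -52.8 174.2]
261 304 341 [631.2 -66.4 174.7] [631.  -39.1 174.8] [630.7 -52.8 176. ]
269 304 341 [636.3 -66.3 177.8] [636.2 -39.2 177.7] [636.2 -52.7 177.7]
277 304 341 [642.1 -66.3 179.1] [641.5 -39.2 180.1] [641.9 -52.7 179.3]
285 304 341 [647.9 -66.3 180.5] [647.4 -39.1 181.3] [647.4 -52.7 181.3]
293 304 341 [653.3 -66.2 182.7] [653.3 -39.  182.4] [653.2 -52.6 182.7]
301 301 359 [680.8 -70.4 140.9] [680.8 -20.2 140.1] [658.8 -48.2 184.7]
309 290 359 [677.7 -78.4 161.5] [676.5 -22.7 163. ] [664.8 -50.7 185.6]
317 290 359 [677.6 -77.5 174.8] [676.8 -24.1 175.6] [669.4 -51.1 189.2]
325 290 359 [677.  -76.5 187.9] [677.5 -25.2 186.4] [675.2 -51.  190.5]
333 290 359 [677.4 -75.8 198.3] [676.6 -26.5 199.2] [677.2 -51.1 198.4]
```

{"name": "drive_tool", "arguments": {
  "steps": [
    {"dx": 0, "dy": 0, "dz": 20, "wx": 0, "wy": 0, "wz": 0, "fingers": 0.2},
    {"dx": 0, "dy": 0, "dz": 40, "wx": 0, "wy": 0, "wz": 0, "fingers": 0.2},
    {"dx": 0, "dy": 0, "dz": 60, "wx": 0, "wy": 0, "wz": 0, "fingers": 0.2},
    {"dx": 0, "dy": 0, "dz": 60, "wx": 0, "wy": 0, "wz": 0, "fingers": 0.2},
    {"dx": 0, "dy": 0, "dz": 60, "wx": 0, "wy": 0, "wz": 0, "fingers": 0.2},
    {"dx": 0, "dy": 0, "dz": 60, "wx": 0, "wy": 0, "wz": 0, "fingers": 0.2}
  ]
}}

```text
time: 3.32
tcp_pos: [617.5, -54.5, 211.4]
orientation: [0.0, 0.704, 0.71, 0.0]
ft_force: [0.8, -0.3, -0.0]
finger_gap: 52.2
```

```bash
python3 -c "
from h import *
st();print(rel([616,-53.4,150.3],90.9))"
```

```text
3.33 [617.5 -54.5 211.4] [ 0.79 -0.31 -0.02] [ 0.098 -0.166  0.022] 52.2 [ 0.48  0.34 -0.59  1.53  0.19  1.33  1.45]
(array([ 1.1, -1.6, 61.1]), array([ 0.08,  0.  , -0.4 ]))
```

{"name": "drive_tool", "arguments": {
  "steps": [
    {"dx": 1, "dy": -1.5, "dz": 20, "wx": 0, "wy": 0, "wz": -0.4, "fingers": 0.2},
    {"dx": 1, "dy": -1.5, "dz": 40, "wx": 0, "wy": 0, "wz": -0.4, "fingers": 0.2},
    {"dx": 1, "dy": -1.5, "dz": 55, "wx": 0, "wy": 0, "wz": -0.4, "fingers": 0.2},
    {"dx": 1, "dy": -1.5, "dz": 61, "wx": 0, "wy": 0, "wz": -0.4, "fingers": 0.2},
    {"dx": 1, "dy": -1.5, "dz": 61, "wx": 0, "wy": 0, "wz": -0.4, "fingers": 0.2},
    {"dx": 1, "dy": -1.5, "dz": 61, "wx": 0, "wy": 0, "wz": -0.4, "fingers": 0.2}
  ]
}}

```text
time: 4.08
tcp_pos: [615.9, -53.6, 150.2]
orientation: [0.0, 0.702, 0.713, 0.0]
ft_force: [-0.6, 0.9, -0.2]
finger_gap: 52.1
```

```bash
python3 -c "
from h import *
st();print(rel([616,-53.4,150.3],90.9));p,d=vision.capture('wrist');cv2.imwrite('pics/w2.png',p)"
```

```text
4.08 [615.9 -53.6 150.2] [-0.63  0.92 -0.25] [ 0.073 -0.122  0.035] 52.1 [ 0.48  0.38 -0.58  1.61  0.22  1.22  1.44]
(array([ 0.2,  0.1, -0.1]), array([ 0.06,  0.  , -0.  ]))
```

View pics/w2.png

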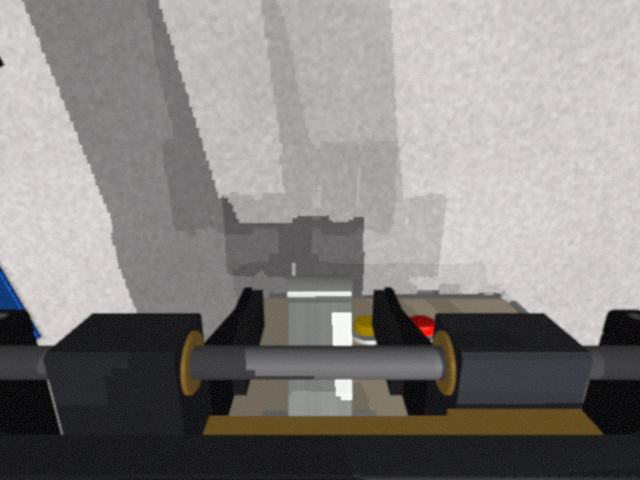

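{"name": "drive_tool", "arguments": {
  "steps": [
    {"dx": 0, "dy": 0, "dz": 0, "wx": 0, "wy": 0, "wz": 0, "fingers": -1},
    {"dx": 0, "dy": 0, "dz": 0, "wx": 0, "wy": 0, "wz": 0, "fingers": -1},
    {"dx": 0, "dy": 0, "dz": 0, "wx": 0, "wy": 0, "wz": 0, "fingers": -1},
    {"dx": 0, "dy": 0, "dz": 0, "wx": 0, "wy": 0, "wz": 0, "fingers": -1},
    {"dx": 0, "dy": 0, "dz": 0, "wx": 0, "wy": 0, "wz": 0, "fingers": -1}
  ],
  "grip_force": 20
}}

```text
time: 4.75
tcp_pos: [615.5, -53.0, 149.6]
orientation: [-0.0, 0.701, 0.713, 0.0]
ft_force: [-0.6, 2.9, 0.5]
finger_gap: 27.6
```

```bash
python3 -c "
from h import *
st()
P=np.array([669,185.]);
for a in np.arange(0,.71,.05):
    t=-.3+a; # outward r along, grip at 55 from pivot
    print(round(a,2),'ddx(world x)',round(-55*np.cos(t)+55*np.cos(.3),2),'dz up',round(55*np.sin(t)+55*np.sin(.3),2))"
```

```text
4.75 [615.5 -53.  149.6] [-0.65  2.92  0.5 ] [ 0.808 -0.002 -0.022] 27.6 [ 0.48  0.38 -0.58  1.61  0.22  1.22  1.44]
0.0 ddx(world x) 0.0 dz up 0.0
0.05 ddx(world x) -0.75 dz up 2.65
0.1 ddx(world x) -1.36 dz up 5.33
0.15 ddx(world x) -1.84 dz up 8.03
0.2 ddx(world x) -2.18 dz up 10.76
0.25 ddx(world x) -2.39 dz up 13.5
0.3 ddx(world x) -2.46 dz up 16.25
0.35 ddx(world x) -2.39 dz up 19.0
0.4 ddx(world x) -2.18 dz up 21.74
0.45 ddx(world x) -1.84 dz up 24.47
0.5 ddx(world x) -1.36 dz up 27.18
0.55 ddx(world x) -0.75 dz up 29.86
0.6 ddx(world x) 0.0 dz up 32.51
0.65 ddx(world x) 0.88 dz up 35.11
0.7 ddx(world x) 1.89 dz up 37.67
```

{"name": "drive_tool", "arguments": {
  "steps": [
    {"dx": 0, "dy": -0.8, "dz": -2.7, "wx": 0, "wy": 0, "wz": 0, "fingers": -1},
    {"dx": 0, "dy": -1.4, "dz": -5.3, "wx": 0, "wy": 0, "wz": 0, "fingers": -1},
    {"dx": 0, "dy": -1.8, "dz": -8, "wx": 0, "wy": 0, "wz": 0, "fingers": -1},
    {"dx": 0, "dy": -2.2, "dz": -10.8, "wx": 0, "wy": 0, "wz": 0, "fingers": -1},
    {"dx": 0, "dy": -2.2, "dz": -10.8, "wx": 0, "wy": 0, "wz": 0, "fingers": -1},
    {"dx": 0, "dy": -2.2, "dz": -10.8, "wx": 0, "wy": 0, "wz": 0, "fingers": -1}
  ]
}}

```text
time: 5.5
tcp_pos: [613.1, -53.0, 160.0]
orientation: [-0.0, 0.701, 0.713, 0.0]
ft_force: [1.1, 5.0, -5.3]
finger_gap: 27.5
```

```bash
python3 -c "
from h import *
st()"
```

```text
5.5 [613.1 -53.  160. ] [ 1.06  4.99 -5.31] [ 1.165 -0.317 -0.055] 27.5 [ 0.48  0.36 -0.58  1.61  0.21  1.23  1.44]
```

{"name": "drive_tool", "arguments": {
  "steps": [
    {"dx": 0, "dy": 0, "dz": 0, "wx": 0, "wy": 0, "wz": 0, "fingers": -1}
  ]
}}

```text
time: 5.62
tcp_pos: [613.1, -53.0, 160.0]
orientation: [-0.0, 0.701, 0.713, 0.0]
ft_force: [2.5, 5.2, -5.0]
finger_gap: 27.5
```

{"name": "drive_tool", "arguments": {
  "steps": [
    {"dx": 0, "dy": 0, "dz": 0, "wx": 0, "wy": 0, "wz": 0, "fingers": -1}
  ]
}}

```text
time: 5.75
tcp_pos: [613.1, -53.0, 160.0]
orientation: [-0.0, 0.701, 0.713, 0.0]
ft_force: [0.9, 4.2, -4.5]
finger_gap: 27.5
```

{"name": "drive_tool", "arguments": {
  "steps": [
    {"dx": 0, "dy": -0.1, "dz": -1.4, "wx": 0, "wy": 0, "wz": 0, "fingers": -1},
    {"dx": 0, "dy": -0.1, "dz": -1.4, "wx": 0, "wy": 0, "wz": 0, "fingers": -1},
    {"dx": 0, "dy": -0.1, "dz": -1.4, "wx": 0, "wy": 0, "wz": 0, "fingers": -1}
  ]
}}

```text
time: 6.12
tcp_pos: [613.0, -53.0, 161.3]
orientation: [-0.001, 0.701, 0.713, 0.0]
ft_force: [1.0, 5.1, -5.2]
finger_gap: 27.6
```

{"name": "drive_tool", "arguments": {
  "steps": [
    {"dx": 0, "dy": -0.1, "dz": -1.4, "wx": 0, "wy": 0, "wz": 0, "fingers": -1},
    {"dx": 0, "dy": -0.1, "dz": -1.4, "wx": 0, "wy": 0, "wz": 0, "fingers": -1},
    {"dx": 0, "dy": -0.1, "dz": -1.4, "wx": 0, "wy": 0, "wz": 0, "fingers": -1}
  ]
}}

```text
time: 6.5
tcp_pos: [612.8, -53.0, 162.7]
orientation: [-0.001, 0.701, 0.713, 0.0]
ft_force: [1.4, 5.0, -5.2]
finger_gap: 27.4
```

{"name": "drive_tool", "arguments": {
  "steps": [
    {"dx": 0, "dy": -0.1, "dz": -1.4, "wx": 0, "wy": 0, "wz": 0, "fingers": -1},
    {"dx": 0, "dy": -0.1, "dz": -1.4, "wx": 0, "wy": 0, "wz": 0, "fingers": -1},
    {"dx": 0, "dy": -0.1, "dz": -1.4, "wx": 0, "wy": 0, "wz": 0, "fingers": -1}
  ]
}}

```text
time: 6.88
tcp_pos: [612.7, -53.0, 164.1]
orientation: [-0.001, 0.701, 0.713, 0.0]
ft_force: [1.8, 4.7, -4.8]
finger_gap: 27.7
```

{"name": "drive_tool", "arguments": {
  "steps": [
    {"dx": 0, "dy": 0, "dz": -1.4, "wx": 0, "wy": 0, "wz": 0, "fingers": -1},
    {"dx": 0, "dy": 0, "dz": -1.4, "wx": 0, "wy": 0, "wz": 0, "fingers": -1},
    {"dx": 0, "dy": 0, "dz": -1.4, "wx": 0, "wy": 0, "wz": 0, "fingers": -1}
  ]
}}

```text
time: 7.25
tcp_pos: [612.7, -53.0, 165.5]
orientation: [-0.001, 0.701, 0.713, -0.0]
ft_force: [0.7, 4.8, -6.0]
finger_gap: 27.6
```

{"name": "drive_tool", "arguments": {
  "steps": [
    {"dx": 0, "dy": 0, "dz": -1.4, "wx": 0, "wy": 0, "wz": 0, "fingers": -1},
    {"dx": 0, "dy": 0, "dz": -1.4, "wx": 0, "wy": 0, "wz": 0, "fingers": -1},
    {"dx": 0, "dy": 0, "dz": -1.4, "wx": 0, "wy": 0, "wz": 0, "fingers": -1}
  ]
}}

```text
time: 7.62
tcp_pos: [612.6, -53.0, 166.8]
orientation: [-0.001, 0.701, 0.713, -0.0]
ft_force: [1.5, 4.8, -5.5]
finger_gap: 27.9
```

```bash
python3 -c "
from h import *
st()"
```

```text
7.62 [612.6 -53.  166.8] [ 1.5   4.84 -5.55] [ 1.198 -0.271  0.012] 27.9 [ 0.48  0.36 -0.59  1.6   0.2   1.25  1.45]
```

{"name": "drive_tool", "arguments": {
  "steps": [
    {"dx": 0, "dy": 0, "dz": -1.4, "wx": 0, "wy": 0, "wz": 0, "fingers": -1},
    {"dx": 0, "dy": 0, "dz": -1.4, "wx": 0, "wy": 0, "wz": 0, "fingers": -1},
    {"dx": 0, "dy": 0, "dz": -1.4, "wx": 0, "wy": 0, "wz": 0, "fingers": -1}
  ]
}}

```text
time: 8.0
tcp_pos: [612.6, -53.0, 168.2]
orientation: [-0.001, 0.701, 0.713, -0.0]
ft_force: [1.9, 4.9, -6.1]
finger_gap: 27.7
```

{"name": "drive_tool", "arguments": {
  "steps": [
    {"dx": 0, "dy": 0.1, "dz": -1.4, "wx": 0, "wy": 0, "wz": 0, "fingers": -1},
    {"dx": 0, "dy": 0.1, "dz": -1.4, "wx": 0, "wy": 0, "wz": 0, "fingers": -1},
    {"dx": 0, "dy": 0.1, "dz": -1.4, "wx": 0, "wy": 0, "wz": 0, "fingers": -1}
  ]
}}

```text
time: 8.38
tcp_pos: [612.6, -53.1, 169.6]
orientation: [-0.001, 0.701, 0.713, -0.0]
ft_force: [0.9, 4.4, -4.6]
finger_gap: 27.5
```

{"name": "drive_tool", "arguments": {
  "steps": [
    {"dx": 0, "dy": 0.1, "dz": -1.4, "wx": 0, "wy": 0, "wz": 0, "fingers": -1},
    {"dx": 0, "dy": 0.1, "dz": -1.4, "wx": 0, "wy": 0, "wz": 0, "fingers": -1},
    {"dx": 0, "dy": 0.1, "dz": -1.4, "wx": 0, "wy": 0, "wz": 0, "fingers": -1}
  ]
}}

```text
time: 8.75
tcp_pos: [612.7, -53.0, 170.9]
orientation: [-0.001, 0.701, 0.713, -0.0]
ft_force: [1.1, 5.8, -5.7]
finger_gap: 27.3
```

{"name": "drive_tool", "arguments": {
  "steps": [
    {"dx": 0, "dy": 0.1, "dz": -1.4, "wx": 0, "wy": 0, "wz": 0, "fingers": -1},
    {"dx": 0, "dy": 0.1, "dz": -1.4, "wx": 0, "wy": 0, "wz": 0, "fingers": -1},
    {"dx": 0, "dy": 0.1, "dz": -1.4, "wx": 0, "wy": 0, "wz": 0, "fingers": -1}
  ]
}}

```text
time: 9.12
tcp_pos: [612.7, -53.0, 172.1]
orientation: [-0.001, 0.701, 0.713, -0.0]
ft_force: [1.6, 5.9, -6.6]
finger_gap: 27.8
```

```bash
python3 -c "
from h import *
st();p,d=vision.capture('wrist');cv2.imwrite('pics/w3.png',p)"
```

```text
9.12 [612.7 -53.  172.1] [ 1.61  5.86 -6.61] [ 1.221 -0.33  -0.024] 27.8 [ 0.48  0.35 -0.59  1.59  0.2   1.26  1.45]
```

View pics/w3.png

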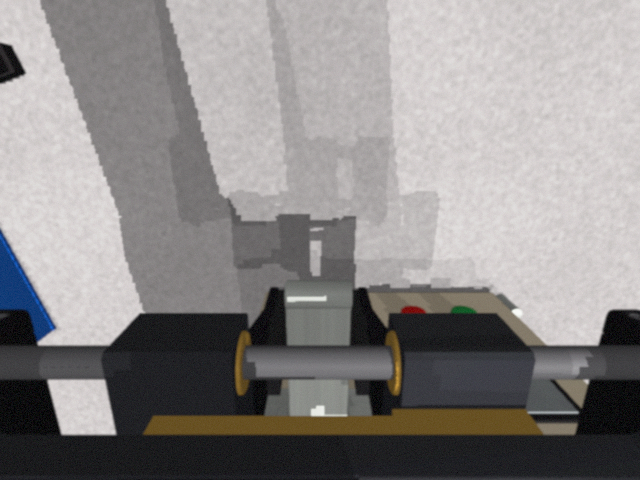

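{"name": "drive_tool", "arguments": {
  "steps": [
    {"dx": 0, "dy": 0.2, "dz": -1.4, "wx": 0, "wy": 0, "wz": 0, "fingers": -1},
    {"dx": 0, "dy": 0.2, "dz": -1.4, "wx": 0, "wy": 0, "wz": 0, "fingers": -1},
    {"dx": 0, "dy": 0.2, "dz": -1.4, "wx": 0, "wy": 0, "wz": 0, "fingers": -1}
  ]
}}

```text
time: 9.55
tcp_pos: [612.7, -53.0, 173.2]
orientation: [-0.001, 0.701, 0.713, -0.0]
ft_force: [1.1, 5.8, -9.2]
finger_gap: 27.7
```

{"name": "drive_tool", "arguments": {
  "steps": [
    {"dx": 0, "dy": 0, "dz": 0, "wx": 0, "wy": 0, "wz": 0, "fingers": -1}
  ]
}}

```text
time: 9.68
tcp_pos: [612.8, -53.0, 173.2]
orientation: [-0.001, 0.701, 0.713, -0.0]
ft_force: [2.6, 4.6, -8.7]
finger_gap: 27.6
```

{"name": "drive_tool", "arguments": {
  "steps": [
    {"dx": 0, "dy": -0.1, "dz": 3.5, "wx": 0, "wy": 0, "wz": 0, "fingers": -1},
    {"dx": 0, "dy": -0.3, "dz": 7, "wx": 0, "wy": 0, "wz": 0, "fingers": -1},
    {"dx": 0, "dy": -0.3, "dz": 7, "wx": 0, "wy": 0, "wz": 0, "fingers": -1},
    {"dx": 0, "dy": -0.3, "dz": 7, "wx": 0, "wy": 0, "wz": 0, "fingers": -1}
  ]
}}

```text
time: 10.18
tcp_pos: [612.7, -53.1, 167.3]
orientation: [-0.001, 0.701, 0.713, -0.0]
ft_force: [-1.5, 5.5, -0.8]
finger_gap: 27.3
```

```bash
cat >> h.py <<'E'
def arc(th0,th,L=165,O=66):
    f=lambda t:np.array([L-L*np.cos(t)+O*np.sin(t), -L*np.sin(t)-O*(np.cos(t)-1)]) # (own y, own x)
    d=f(th)-f(th0); c,s=np.cos(th0),np.sin(th0)
    # own axes of door at th0: y'=(own y,x)=(c,s)?; cw turn: y axis (0,1)->(sin,cos) in (x,y)
    return np.array([d[0]*c+d[1]*s, -d[0]*s+d[1]*c])  # tool dx, dy
E
python3 -c "
from h import *
for t in (.01,.02,.03,.05,.08,.11,.15,.2): print(t,np.degrees(t).round(2),arc(0,t).round(1))
print(arc(.5,.6),arc(0,.1))"
```

```text
0.01 0.57 [ 0.7 -1.6]
0.02 1.15 [ 1.4 -3.3]
0.03 1.72 [ 2.1 -4.9]
0.05 2.86 [ 3.5 -8.2]
0.08 4.58 [  5.8 -13. ]
0.11 6.3 [  8.2 -17.7]
0.15 8.59 [ 11.7 -23.9]
0.2 11.46 [ 16.4 -31.5]
[  7.41331823 -16.14278866] [  7.41331823 -16.14278866]
```

{"name": "drive_tool", "arguments": {
  "steps": [
    {"dx": 0, "dy": 0, "dz": 1, "wx": 0, "wy": 0, "wz": 0, "fingers": -1},
    {"dx": 0.7, "dy": -1.6, "dz": 1, "wx": 0, "wy": 0, "wz": 0.6, "fingers": -1},
    {"dx": 0.7, "dy": -1.6, "dz": 1, "wx": 0, "wy": 0, "wz": 0.6, "fingers": -1}
  ]
}}

```text
time: 10.55
tcp_pos: [611.7, -52.6, 166.7]
orientation: [0.0, 0.705, 0.709, 0.0]
ft_force: [0.7, 5.6, -0.9]
finger_gap: 27.5
```

{"name": "drive_tool", "arguments": {
  "steps": [
    {"dx": 0.7, "dy": -1.6, "dz": 0.3, "wx": 0, "wy": 0, "wz": 0.6, "fingers": -1},
    {"dx": 0.7, "dy": -1.6, "dz": 0.3, "wx": 0, "wy": 0, "wz": 0.6, "fingers": -1},
    {"dx": 0.7, "dy": -1.6, "dz": 0.3, "wx": 0, "wy": 0, "wz": 0.6, "fingers": -1}
  ]
}}

```text
time: 10.92
tcp_pos: [610.1, -52.0, 166.3]
orientation: [0.0, 0.709, 0.705, 0.0]
ft_force: [1.2, 5.1, -1.0]
finger_gap: 28.0
```

{"name": "drive_tool", "arguments": {
  "steps": [
    {"dx": 0.7, "dy": -1.6, "dz": 0, "wx": 0, "wy": 0, "wz": 0.6, "fingers": -1},
    {"dx": 0.7, "dy": -1.6, "dz": 0, "wx": 0, "wy": 0, "wz": 0.6, "fingers": -1},
    {"dx": 0.7, "dy": -1.6, "dz": 0, "wx": 0, "wy": 0, "wz": 0.6, "fingers": -1}
  ]
}}

```text
time: 11.3
tcp_pos: [608.5, -51.2, 166.3]
orientation: [-0.0, 0.712, 0.702, 0.0]
ft_force: [0.2, 6.1, -0.3]
finger_gap: 27.6
```

{"name": "drive_tool", "arguments": {
  "steps": [
    {"dx": 0.7, "dy": -1.6, "dz": 0, "wx": 0, "wy": 0, "wz": 0.6, "fingers": -1},
    {"dx": 1.4, "dy": -3.3, "dz": 0, "wx": 0, "wy": 0, "wz": 1.15, "fingers": -1},
    {"dx": 1.4, "dy": -3.3, "dz": 0, "wx": 0, "wy": 0, "wz": 1.15, "fingers": -1}
  ]
}}

```text
time: 11.68
tcp_pos: [605.2, -49.8, 166.3]
orientation: [0.0, 0.719, 0.695, 0.0]
ft_force: [0.3, 5.4, 0.0]
finger_gap: 27.4
```

```bash
python3 -c "
from h import *
st()"
```

```text
11.68 [605.2 -49.8 166.3] [0.28 5.4  0.02] [ 1.238 -0.441  0.181] 27.4 [ 0.48  0.34 -0.58  1.62  0.19  1.24  1.4 ]
```

{"name": "drive_tool", "arguments": {
  "steps": [
    {"dx": 0.7, "dy": -1.6, "dz": 0, "wx": 0, "wy": 0, "wz": 0.57, "fingers": -1},
    {"dx": 1.4, "dy": -3.3, "dz": 0, "wx": 0, "wy": 0, "wz": 1.15, "fingers": -1},
    {"dx": 2.1, "dy": -4.9, "dz": 0, "wx": 0, "wy": 0, "wz": 1.72, "fingers": -1},
    {"dx": 2.1, "dy": -4.9, "dz": 0, "wx": 0, "wy": 0, "wz": 1.72, "fingers": -1}
  ]
}}

```text
time: 12.18
tcp_pos: [600.4, -47.5, 166.3]
orientation: [0.0, 0.73, 0.684, 0.0]
ft_force: [2.1, 6.0, -0.5]
finger_gap: 27.5
```

{"name": "drive_tool", "arguments": {
  "steps": [
    {"dx": 1.4, "dy": -3.3, "dz": 0, "wx": 0, "wy": 0, "wz": 1.15, "fingers": -1},
    {"dx": 3.5, "dy": -8.2, "dz": 0, "wx": 0, "wy": 0, "wz": 2.86, "fingers": -1},
    {"dx": 5.8, "dy": -13, "dz": 0, "wx": 0, "wy": 0, "wz": 4.58, "fingers": -1},
    {"dx": 8.2, "dy": -17.7, "dz": 0, "wx": 0, "wy": 0, "wz": 6.3, "fingers": -1},
    {"dx": 8.2, "dy": -17.7, "dz": 0, "wx": 0, "wy": 0, "wz": 6.3, "fingers": -1},
    {"dx": 8.2, "dy": -17.7, "dz": 0, "wx": 0, "wy": 0, "wz": 6.3, "fingers": -1}
  ]
}}

```text
time: 12.92
tcp_pos: [583.5, -38.1, 166.4]
orientation: [0.0, 0.766, 0.643, 0.0]
ft_force: [0.7, 6.5, -1.3]
finger_gap: 27.5
```

```bash
python3 -c "
from h import *
st();print(readout.get_obs()['orientation'])
for n in ('scene','top','wrist'):
  p,d=vision.capture(n);cv2.imwrite('pics/%s4.png'%n,p)
  if n=='top':cv2.imwrite('pics/top4c.png',cv2.resize(p[75:225,250:400],None,fx=4,fy=4))
for t in np.arange(.1,.81,.1): print(round(t,2),np.degrees(t).round(2),arc(0,t).round(1))"
```

```text
12.93 [583.5 -38.1 166.4] [ 0.69  6.52 -1.29] [ 1.352 -0.625  0.167] 27.5 [ 0.47  0.29 -0.57  1.68  0.17  1.22  1.26]
[1.66059808e-04 7.66156749e-01 6.42653568e-01 4.46751297e-04]
0.1 5.73 [  7.4 -16.1]
0.2 11.46 [ 16.4 -31.5]
0.3 17.19 [ 26.9 -45.8]
0.4 22.92 [ 38.7 -59. ]
0.5 28.65 [ 51.8 -71. ]
0.6 34.38 [ 66.1 -81.6]
0.7 40.11 [ 81.3 -90.8]
0.8 45.84 [ 97.4 -98.3]
```

View pics/top4c.png

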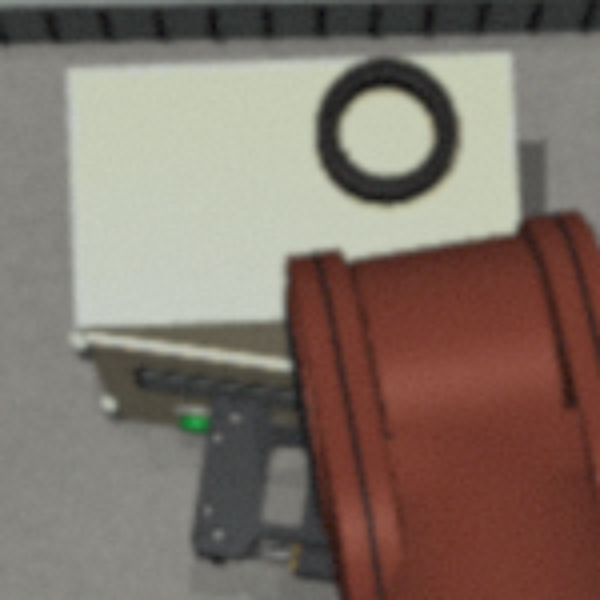

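View pics/wrist4.png

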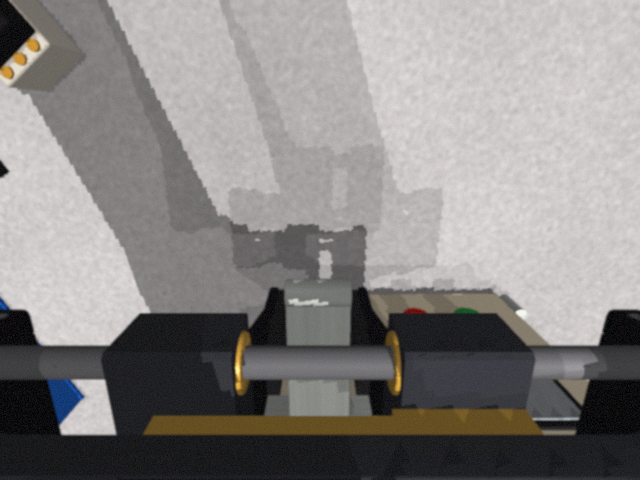

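```bash
python3 -c "
from h import *
for t in np.arange(.05,.41,.05): print(round(t,2),np.degrees(t).round(1),arc(0,t).round(1))"
```

```text
0.05 2.9 [ 3.5 -8.2]
0.1 5.7 [  7.4 -16.1]
0.15 8.6 [ 11.7 -23.9]
0.2 11.5 [ 16.4 -31.5]
0.25 14.3 [ 21.5 -38.8]
0.3 17.2 [ 26.9 -45.8]
0.35 20.1 [ 32.6 -52.6]
0.4 22.9 [ 38.7 -59. ]
```

{"name": "drive_tool", "arguments": {
  "steps": [
    {"dx": 3.5, "dy": -8.2, "dz": 0, "wx": 0, "wy": 0, "wz": 2.9, "fingers": -1},
    {"dx": 7.4, "dy": -16.1, "dz": 0, "wx": 0, "wy": 0, "wz": 5.7, "fingers": -1},
    {"dx": 11.7, "dy": -23.9, "dz": 0, "wx": 0, "wy": 0, "wz": 8.6, "fingers": -1},
    {"dx": 16.4, "dy": -31.5, "dz": 0, "wx": 0, "wy": 0, "wz": 11.5, "fingers": -1},
    {"dx": 21.5, "dy": -38.8, "dz": 0, "wx": 0, "wy": 0, "wz": 14.3, "fingers": -1},
    {"dx": 26.9, "dy": -45.8, "dz": 0, "wx": 0, "wy": 0, "wz": 17.2, "fingers": -1},
    {"dx": 32.6, "dy": -52.6, "dz": 0, "wx": 0, "wy": 0, "wz": 20.1, "fingers": -1},
    {"dx": 38.7, "dy": -59, "dz": 0, "wx": 0, "wy": 0, "wz": 22.9, "fingers": -1}
  ]
}}

```text
time: 14.08
tcp_pos: [532.8, 10.3, 166.7]
orientation: [0.001, 0.879, 0.477, 0.001]
ft_force: [5.9, 5.7, -1.9]
finger_gap: 27.5
```

```bash
cat > s.py <<'E'
from h import *
st();o=readout.get_obs();q=o["orientation"];x=R.from_quat([q[1],q[2],q[3],q[0]]).as_matrix()[:,0]
th=np.radians(90.9)-np.arctan2(x[1],x[0]);print("theta",th, "dist to hinge",np.hypot(*(o["tcp_pos"][:2]-[678,112.6])))
f=o["ft_force"];print("tool f",x@f, np.cross([0,0,-1],x)@f)
E
python3 s.py
```

```text
14.07 [532.8  10.3 166.7] [ 5.92  5.7  -1.93] [ 1.133 -1.196  0.416] 27.5 [ 0.41  0.18 -0.57  1.8   0.1   1.19  0.81]
theta 0.5919618964320471 dist to hinge 177.61947047135985
tool f 8.002826402576993 1.8605607888077227
```

{"name": "drive_tool", "arguments": {
  "steps": [
    {"dx": 4, "dy": -8.2, "dz": 0, "wx": 0, "wy": 0, "wz": 2.9, "fingers": -1},
    {"dx": 7.9, "dy": -16.1, "dz": 0, "wx": 0, "wy": 0, "wz": 5.7, "fingers": -1},
    {"dx": 12.2, "dy": -23.9, "dz": 0, "wx": 0, "wy": 0, "wz": 8.6, "fingers": -1},
    {"dx": 16.9, "dy": -31.5, "dz": 0, "wx": 0, "wy": 0, "wz": 11.5, "fingers": -1},
    {"dx": 22, "dy": -38.8, "dz": 0, "wx": 0, "wy": 0, "wz": 14.3, "fingers": -1},
    {"dx": 27.4, "dy": -45.8, "dz": 0, "wx": 0, "wy": 0, "wz": 17.2, "fingers": -1},
    {"dx": 33.1, "dy": -52.6, "dz": 0, "wx": 0, "wy": 0, "wz": 20.1, "fingers": -1},
    {"dx": 39.2, "dy": -59, "dz": 0, "wx": 0, "wy": 0, "wz": 22.9, "fingers": -1}
  ]
}}

```text
time: 15.08
tcp_pos: [504.6, 74.5, 166.5]
orientation: [0.001, 0.956, 0.293, 0.001]
ft_force: [4.4, 2.4, -1.4]
finger_gap: 27.6
```

```bash
python3 s.py
```

```text
15.07 [504.6  74.5 166.5] [ 4.4   2.4  -1.42] [ 0.551 -1.009  0.437] 27.6 [ 0.31  0.13 -0.59  1.85  0.08  1.18  0.3 ]
theta 0.9922457640267281 dist to hinge 177.51937530485512
tool f 4.986793320138389 0.47116144526010284
```

{"name": "drive_tool", "arguments": {
  "steps": [
    {"dx": 3.8, "dy": -8.2, "dz": 0, "wx": 0, "wy": 0, "wz": 2.9, "fingers": -1},
    {"dx": 7.7, "dy": -16.1, "dz": 0, "wx": 0, "wy": 0, "wz": 5.7, "fingers": -1},
    {"dx": 12, "dy": -23.9, "dz": 0, "wx": 0, "wy": 0, "wz": 8.6, "fingers": -1},
    {"dx": 16.7, "dy": -31.5, "dz": 0, "wx": 0, "wy": 0, "wz": 11.5, "fingers": -1},
    {"dx": 21.8, "dy": -38.8, "dz": 0, "wx": 0, "wy": 0, "wz": 14.3, "fingers": -1},
    {"dx": 27.2, "dy": -45.8, "dz": 0, "wx": 0, "wy": 0, "wz": 17.2, "fingers": -1},
    {"dx": 32.9, "dy": -52.6, "dz": 0, "wx": 0, "wy": 0, "wz": 20.1, "fingers": -1},
    {"dx": 39, "dy": -59, "dz": 0, "wx": 0, "wy": 0, "wz": 22.9, "fingers": -1}
  ]
}}

```text
time: 16.08
tcp_pos: [503.3, 144.9, 166.2]
orientation: [0.001, 0.995, 0.097, 0.0]
ft_force: [0.3, 1.0, -1.7]
finger_gap: 27.6
```

```bash
python3 s.py
```

```text
16.07 [503.3 144.9 166.2] [ 0.26  0.97 -1.71] [ 0.312 -0.287  0.424] 27.6 [ 0.19  0.16 -0.61  1.82  0.1   1.19 -0.25]
theta 1.392211626007701 dist to hinge 177.63129742373155
tool f 0.4391204687799984 -0.9004353755559702
```

{"name": "drive_tool", "arguments": {
  "steps": [
    {"dx": 3.5, "dy": -8.2, "dz": 0, "wx": 0, "wy": 0, "wz": 2.9, "fingers": -1},
    {"dx": 7.4, "dy": -16.1, "dz": 0, "wx": 0, "wy": 0, "wz": 5.7, "fingers": -1},
    {"dx": 11.7, "dy": -23.9, "dz": 0, "wx": 0, "wy": 0, "wz": 8.6, "fingers": -1},
    {"dx": 16.4, "dy": -31.5, "dz": 0, "wx": 0, "wy": 0, "wz": 11.5, "fingers": -1},
    {"dx": 21.5, "dy": -38.8, "dz": 0, "wx": 0, "wy": 0, "wz": 14.3, "fingers": -1},
    {"dx": 26.9, "dy": -45.8, "dz": 0, "wx": 0, "wy": 0, "wz": 17.2, "fingers": -1},
    {"dx": 26.9, "dy": -45.8, "dz": 0, "wx": 0, "wy": 0, "wz": 17.2, "fingers": -1},
    {"dx": 26.9, "dy": -45.8, "dz": 0, "wx": 0, "wy": 0, "wz": 17.2, "fingers": -1}
  ]
}}

```text
time: 17.08
tcp_pos: [520.4, 195.2, 166.1]
orientation: [0.0, 0.999, -0.052, 0.0]
ft_force: [1.1, 2.5, -0.7]
finger_gap: 27.5
```

{"name": "drive_tool", "arguments": {
  "steps": [
    {"dx": 0, "dy": 0.3, "dz": 5, "wx": 0, "wy": 0, "wz": 0, "fingers": -1},
    {"dx": 0, "dy": 0.8, "dz": 9, "wx": 0, "wy": 0, "wz": 0, "fingers": -1},
    {"dx": 0, "dy": 1.7, "dz": 13, "wx": 0, "wy": 0, "wz": 0, "fingers": -1},
    {"dx": 0, "dy": 2.1, "dz": 15, "wx": 0, "wy": 0, "wz": 0, "fingers": -1},
    {"dx": 0, "dy": 2.1, "dz": 15, "wx": 0, "wy": 0, "wz": 0, "fingers": -1}
  ]
}}

```text
time: 17.7
tcp_pos: [520.5, 193.4, 151.3]
orientation: [-0.0, 0.999, -0.052, 0.0]
ft_force: [2.4, -0.2, 0.4]
finger_gap: 27.5
```

```bash
python3 s.py
```

```text
17.7 [520.5 193.4 151.3] [ 2.4  -0.17  0.44] [-0.211 -0.392  0.041] 27.5 [ 0.08  0.24 -0.59  1.77  0.15  1.18 -0.66]
theta 1.691209604678991 dist to hinge 177.00999396132883
tool f 2.4055829001991658 -0.08445382385073734
```

Open the jaws, then rise straight up.

{"name": "drive_tool", "arguments": {
  "steps": [
    {"dx": 0, "dy": 0, "dz": 0, "wx": 0, "wy": 0, "wz": 0, "fingers": 0.1},
    {"dx": 0, "dy": 0, "dz": 0, "wx": 0, "wy": 0, "wz": 0, "fingers": 0.1},
    {"dx": 0, "dy": 0, "dz": 0, "wx": 0, "wy": 0, "wz": 0, "fingers": 0.1},
    {"dx": 0, "dy": 0, "dz": 0, "wx": 0, "wy": 0, "wz": 0, "fingers": 0.1}
  ]
}}

```text
time: 18.2
tcp_pos: [520.0, 193.7, 151.0]
orientation: [-0.0, 0.999, -0.052, -0.0]
ft_force: [-0.1, 0.3, -0.1]
finger_gap: 46.8
```

{"name": "drive_tool", "arguments": {
  "steps": [
    {"dx": 0, "dy": 0, "dz": -20, "wx": 0, "wy": 0, "wz": 0, "fingers": 0.1},
    {"dx": 0, "dy": 0, "dz": -50, "wx": 0, "wy": 0, "wz": 0, "fingers": 0.1},
    {"dx": 0, "dy": 0, "dz": -90, "wx": 0, "wy": 0, "wz": 0, "fingers": 0.1},
    {"dx": 0, "dy": 0, "dz": -130, "wx": 0, "wy": 0, "wz": 0, "fingers": 0.1},
    {"dx": -25, "dy": -30, "dz": -150, "wx": 0, "wy": 0, "wz": 0, "fingers": 0.1},
    {"dx": -60, "dy": -70, "dz": -150, "wx": 0, "wy": 0, "wz": 0, "fingers": 0.1},
    {"dx": -60, "dy": -70, "dz": -150, "wx": 0, "wy": 0, "wz": 0, "fingers": 0.1}
  ]
}}

```text
time: 19.08
tcp_pos: [464.8, 273.8, 301.9]
orientation: [-0.001, 0.999, -0.048, 0.0]
ft_force: [-0.0, -0.4, -0.2]
finger_gap: 47.9
```

```bash
python3 s.py; python3 -c "
from h import *
for n in ('scene','top'):
  p,d=vision.capture(n);cv2.imwrite('pics/%s5.png'%n,p)"
```

```text
19.07 [464.8 273.8 301.9] [-0.03 -0.45 -0.22] [-0.041 -0.101 -0.038] 47.9 [-0.    0.13 -0.67  1.58  0.08  1.46 -0.77]
theta 1.6833037098206272 dist to hinge 267.3130146612579
tool f 0.012980470660359743 0.4462952094314957
```

View pics/top5.png

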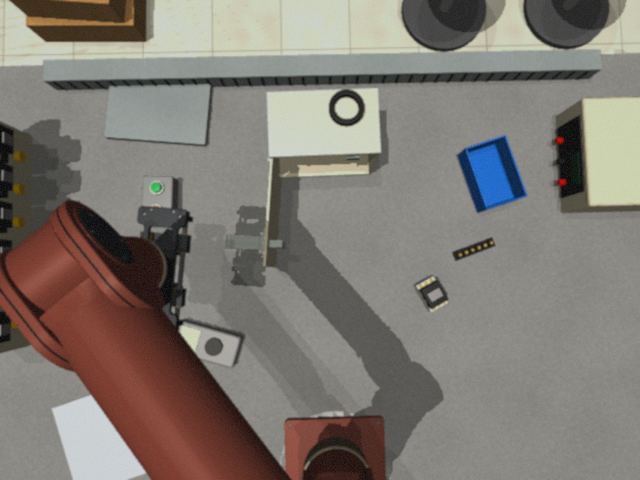

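View pics/scene5.png

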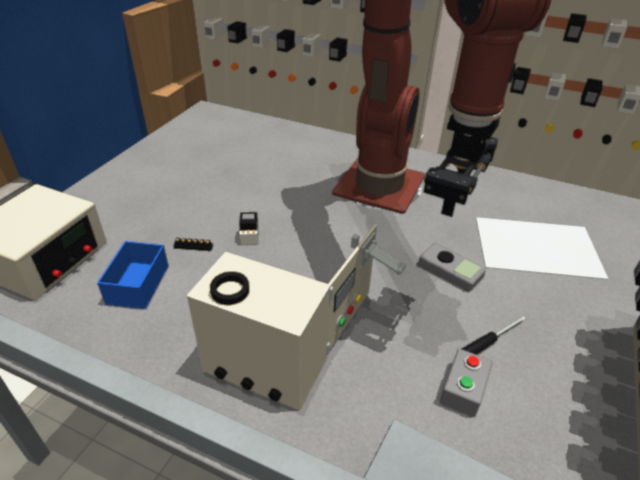

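The top view shows the door's top edge running from pixel (271,158) to (266,265), slightly past square. The paddle is free, the gripper is clear, and the bystanders sit at the same pixels as before.

```bash
python3 -c "
from h import *
env.job_done()"
```

```text
the job is handed in; nothing more can be done
```

The door stands open at about 1.69 rad (97°), judged from the tool heading at release. The top view also shows it slightly past square. The job was handed in at about 19 s.

- **Finding the height:** I gripped the paddle across its width and raised it in 1.4 mm steps. The sill showed at about 22 mm of lift (roughly 0.41 rad), where the vertical force rose from about 5.5 N to 9 N. I then eased back to about 17 mm of lift, the middle of the free window.
- **Opening:** I drew the door off along its arc with almost no resistance; the outward pull stayed within about 2 N. I kept the paddle up until well past 0.15 rad, then swung the door on. The largest force read during the job was about 11 N, when the paddle touched the sill.
- **Letting go:** I lowered the paddle to rest, opened the jaws and backed well away.
- **Last checks:** The tool force read about zero after release. In the pictures the bystanders look unmoved, though the arm hid part of the screwdriver, button box and meter in the top view; the scene view shows all of them in place.
- **One mismatch:** While I eased the paddle back down and swung the door, the vertical force read nearer 1 N than the 3 N expected from the spring. I put this down to friction between the pads and the blade. It did not affect the opening.

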